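# Reset the portion stop on the bread board

## Task

Set the portion stop on the bread board to the red clip: pull the spring pin's red T-grip out along its slanting axis, turn it counter-clockwise into its rest notch and let go so that it stays out by itself, slide the white fence until its pointer is at the red clip, then turn the T-grip back so that the pin drops fully home in that slot. Then lay the focaccia piece flat on the board to the right of the fence (as the robot sees it), square to it and with one short end against it, let go, and leave the jar, the tin and the cheese standing where they are.

Things in the scene. Friction and masses are not known exactly. Their poses are not given: they have to be found in the camera images.
- gauge: fixed wooden portion board with a slanted, slotted steel index bar along its rear edge. Origin: middle of the underside; x to the back (away from the robot), y to the left along the bar, z up. Wood spans x -110 to +70, y +-210 mm, its top 18 mm above the origin. Bar, end blocks (78 mm high) and ledge fill x 67 to 124 mm. Bar slots (11.5 mm wide) at y = -50, 0, +50, +100, +150 mm
- red_clip: red plastic index clip, 14 mm wide, 20 mm high, on the ledge behind the slot to be used; origin at the middle of its underside, axes parallel to the gauge's; its y along the gauge is that of its slot's centre. The fence starts locked in the slot at y = +50 mm, which has no clip; the other three slots have white clips
- fence (a joint): travel of the fence carriage along the gauge's +y, m; about 0 in its starting slot, range -0.104 to 0.104; slides with about 1.2 N friction when the pin is out, blocked by the pin when that is in a slot (1.75 mm play each way)
- pin (a joint): how far the spring pin is pulled out along its axis, m: 0 home, about 0.010 in the rest notch, 0.016 end stop. Spring pull 4 N at 0, 7 N at 0.010. The tip clears the bar above 0.0085. Its round 8 mm tip finds a slot by itself within about 3 mm; else it stands on the bar at about 0.0085 until the fence is nudged
- knob (a joint): turn of the T-grip about the pin's axis, rad, counter-clockwise seen from above (outside): 0 to 1.4. At 0 to 0.15 its cross bar can sink into the collar's slot; the rest notch, 1.5 mm deep, is at 1.23 to 1.4. To turn it from one to the other, hold the pin out by 0.012 to 0.015
- knob_grip (a point): centre of the red T-grip's bar: 38 mm long (point x), 12 mm wide (point y: pinch across this), 20 mm high (point z). Site z is the pin's axis, outward: it leans 30 degrees from vertical towards the robot (gauge -x). At knob 0 the bar's length runs up the slope, in the gauge's x-z plane. Under the bar 14 mm of stem is free above the collar's rim when the pin is home
- fence_tab (a point): centre, for gripping, of the black finger tab on top of the fence near its middle: 14 mm thick (gauge y), 36 mm long (gauge x), its top 14 mm above this point, the fence's top edge 20 mm below it
- fence_pointer (a point): tip of the fence carriage's red pointer, directly over the pin's slot position along the gauge's y
- fence_face (a point): point at half height on the fence plate's right-hand face (towards gauge -y); axes parallel to the gauge's. The plate spans 50 mm forward and 96 mm back of this point, z +-19 mm (2 mm above the board). It lies 4 mm right of the pointer, 45 mm in front of the gauge's origin
- focaccia_center (a point): centre of the loose focaccia piece, a firm brown-orange block, 65 mm (point x) by 130 mm (point y) by 42 mm high; starts flat on the counter to the right of the board, about 0.15 to 0.3 kg
- capers: glass jar with white cap and green contents, 69 mm across, 80 mm high, loose bystander; origin at the centre of its underside
- flat_tin: flat oblong tub, white with a turquoise lid, 63 x 105 x 26 mm, loose bystander; origin at the centre of its underside
- cheese: pale block of cheese 73 x 89 x 43 mm, loose bystander; origin at the centre of its underside
Mind the look-alikes: they are no part of the job. What is shaped like the part that bears focaccia_center but pink is not meant.

How it is judged:
By the outcome, as a careful person would: the job done as asked, in the order asked, and still so for the second after the job is handed in, with the robot touching nothing.
It also fails if it takes over 72 s, if anything falls off the work surface, if the arm or the gripper's body presses on something with over 40 N, if the wrist force passes 120 N, or if a joint passes its speed limit or range.

## Robot

A 6-joint arm with a two-finger parallel gripper is mounted at the origin on a cart in front of the work surface, level with it; the furniture and walls round the work are solid. World frame = base frame: x ahead of the robot, y to its left, z up, the work surface at z = 0. Lengths are in m, angles in rad, forces in N, time in s.
With the tool pointing down it reaches from about 0.35 to 0.95 m from the base axis. Payload 17.4 kg.
Tool frame: the origin (TCP) lies midway between the tips of the shut fingers; the grasp point (between the pads) lies pinch_z behind it (pinch_z is the distance from the TCP to the grasp point, in m); z points along the fingers, y is the line along which they close (so a half turn about z gives the same grasp; the last joint's range is limited). The gripper opens to 93 mm and grips with 3 to 60 N. Pads are 15 mm wide; open, the fingers measure 128 mm over their backs; the gripper's body (75 mm by 188 mm) begins 65 mm behind the grasp point.
Start: joints at [-1.202, 0.116, 1.442, -0, 1.584, -0.038], TCP at [0.267, -0.62, 0.219] pointing down, gripper open.
Joint ranges: [-2.83, 2.83], [-0.83, 2.19], [0.07, 2.5], [-1.14, 4.28], [0.01, 3], [-2.97, 2.97]. Speed limits (rad/s): [1.89, 1.89, 2.22, 3.14, 3.14, 3.14].

## Interface

Orientations are given as [roll, pitch, yaw] about the fixed x, y, z axes, in that order (R = Rz(yaw) Ry(pitch) Rx(roll)).
In Python, from station import observe, grab_frame, camera_info, job_done, pinch_z gives the robot as it stands.
- The arm moves only by the tool carry_out, never from a script. Its argument "increments" is a list of rows, each a list of 3 entries, a list of its own where there are three numbers: the shift along the tool's x, y, z in cm, then the turn, a rotation vector about the tool's x, y, z in degrees, then the finger opening in cm, from 0 to 9.3. A call has 1 to 12 rows; each row is the pose to reach, as a shift and turn from the pose commanded when the call began, along the tool's axes at that moment; what a row does not reach only later rows make up. A row lasts 1/12 s, in which the tool goes at most 41.7 mm and 7.16 degrees, less where a joint would pass 70% of its speed; a pose out of reach is approached as far as the arm can. A call with a gripper value outside its range is refused whole. The fingers move at their own pace and stop on an object; the grip force is fixed at half the most. Time passes only in rows, so rows that repeat a pose let the fingers close. It gives the time, the measured TCP pose, the force, the opening and the grip force at its end, in the units of the state.
- observe(): the state, without advancing time (a new reading comes with each control period).
- grab_frame(name): name is "scene" or "top" or "wrist"; returns (picture, depth): 480x640x3 uint8, red, green, blue; 480x640 float32, m along the optical axis (not along the pixel's ray), 0 where there is no reading.
- camera_info(name): a dict with "mtx" (3x3 intrinsics, pixels), "dist_coeffs" ([k1, k2, p1, p2, k3] as OpenCV has them; the pictures are not rectified), "xyz" and "attitude" of the camera in the world; the wrist camera has in their place "mount" (4x4, takes a point from camera to tool coordinates, whose origin is the TCP and whose axes are the flange's). Camera axes: x right, y up, looking along -z (the intrinsics and any distortion apply to the point x, -y, -z); pixel columns grow to the right and rows downward; lengths in m; the calibration is good to about 2 mm. A picture is of the moment at which its call begins: read the wrist's pose just before it. camera_info takes no time and is no camera call.
- job_done(): hands the job in; it is judged then, once.
The state is a dict: "time": time; "joint_pos": joint angles; "joint_velocities": joint speeds; "joint_efforts": joint torques, N m; "tool_pos": TCP position; "tcp_rot": TCP orientation; "force": force on the tool from outside, world axes, zero at the start; "torque": the same for the moment, N m; "opening": finger opening in m; "finger_force": force on a finger pad.
Only numpy, scipy, OpenCV 4.12 (cv2) and the standard library are available. Lean on these libraries where they do the work, as an engineer would, in place of code of your own. Each camera call takes 0.05 s, during which the arm holds its last target. There are 200 camera calls.

## Working session

There is one attempt and no reset: what is moved stays moved. The work goes in short steps, Python scripts to look and compute and a tool call to move; the robot and the scene stay as the last step left them, time stands still between calls to the robot, and variables do not carry over. Pictures are saved under pics/ and viewed, at most 11 in all, crops included, and the job is handed in when it is done.

Besides the shell and the picture viewer there is one more tool, called after "Emit:" by a JSON object that holds its "method" and its "body". carry_out: Moves the arm, as the interface text tells. Its arguments: {"type":"object","properties":{"increments":{"type":"array"}},"required":["increments"]}

```bash
ls; mkdir -p pics; cat > h.py <<'E'
import numpy as np, cv2
from scipy.spatial.transform import Rotation as R
from station import observe, grab_frame, camera_info, pinch_z
def cam(name, st=None):
    c=camera_info(name); K=np.array(c['mtx'],float); d=np.array(c['dist_coeffs'],float)
    if 'mount' in c:
        st=st or observe(); T=np.eye(4); T[:3,:3]=R.from_euler('xyz',st['tcp_rot']).as_matrix(); T[:3,3]=st['tool_pos']
        M=T@np.array(c['mount']); return K,d,M[:3,:3],M[:3,3]
    a=np.array(c['attitude'],float)
    Rm=a if a.shape==(3,3) else (R.from_euler('xyz',a).as_matrix() if a.size==3 else R.from_quat(a).as_matrix())
    return K,d,Rm,np.array(c['xyz'],float)
def rays(c,px):
    K,d,Rm,t=c; u=cv2.undistortPoints(np.array(px,float).reshape(-1,1,2),K,d).reshape(-1,2)
    return np.c_[u[:,0],-u[:,1],-np.ones(len(u))]@Rm.T
def onplane(c,px,z):
    r=rays(c,px); return c[3]+r*((z-c[3][2])/r[:,2])[:,None]
def cloud(c,depth,px):
    px=np.array(px); r=rays(c,px); return c[3]+r*depth[px[:,1],px[:,0]][:,None]
E
python3 - <<'E'
from h import *
import json
print({k:v for k,v in observe().items()},pinch_z)
for n in('scene','top','wrist'):
    print(n,{k:np.round(v,4).tolist() for k,v in camera_info(n).items()})
    st=observe();p,d=grab_frame(n); cv2.imwrite(f'pics/{n}0.png',p[:,:,::-1]); np.savez(f'{n}0.npz',p=p,d=d)
    print((d>0).mean())
E
```

```text
pics
{'time': 0.0, 'joint_pos': array([-1.20179394e+00,  1.16494463e-01,  1.44227373e+00,  4.36325630e-06,
        1.58396705e+00, -3.78231995e-02]), 'joint_velocities': array([ 0.00035955, -0.00098338, -0.00114654,  0.00029527, -0.00119188,
       -0.00019659]), 'joint_efforts': array([-5.95776859e-03, -7.21267390e+01, -6.22627759e+01,  7.74815376e-02,
        2.37063935e-02, -4.96049870e-05]), 'tool_pos': array([ 0.26700204, -0.61973216,  0.2178942 ]), 'tcp_rot': array([-3.14045106e+00, -4.75655302e-05,  4.06825611e-01]), 'force': array([-0.39141785,  0.0132357 ,  0.16103368]), 'torque': array([ 0.0110553 ,  0.02099931, -0.02874993]), 'finger_force': 0.0, 'opening': 0.0927937339002352} 0.0188
scene {'mtx': [[483.3739, 0.0, 317.5623], [0.0, 483.3739, 243.74], [0.0, 0.0, 1.0]], 'dist_coeffs': [-0.0338, 0.0, 0.0, 0.0, 0.0], 'xyz': [-0.1486, 1.0288, 0.6982], 'attitude': [1.1365, -0.0033, -2.604]}
0.9960677083333334
top {'mtx': [[523.3864, 0.0, 327.4982], [0.0, 523.3864, 238.5811], [0.0, 0.0, 1.0]], 'dist_coeffs': [0.0328, 0.0, 0.0, 0.0, 0.0], 'xyz': [0.2898, -0.0731, 1.7857], 'attitude': [0.1412, -0.013, -1.552]}
0.9959895833333333
wrist {'mtx': [[382.517, 0.0, 324.1196], [0.0, 382.517, 241.1463], [0.0, 0.0, 1.0]], 'dist_coeffs': [-0.0753, 0.0, 0.0, 0.0, 0.0], 'mount': [[-0.0002, 0.9648, 0.2629, 0.0724], [1.0, 0.0001, 0.0006, -0.0001], [0.0006, 0.2629, -0.9648, -0.1659], [0.0, 0.0, 0.0, 1.0]]}
0.9960709635416667
```

View pics/top0.png

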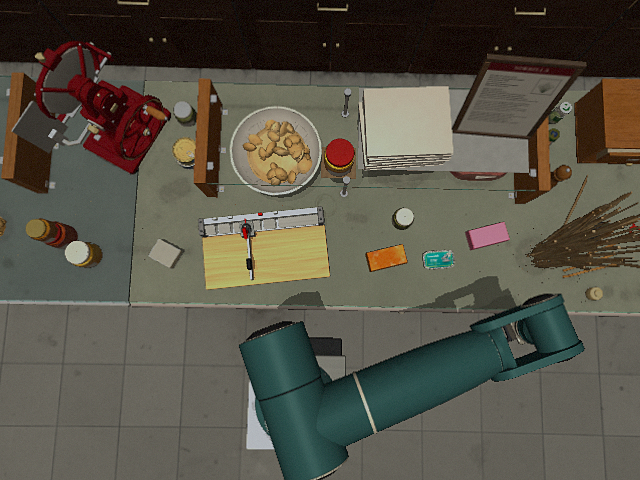

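View pics/scene0.png

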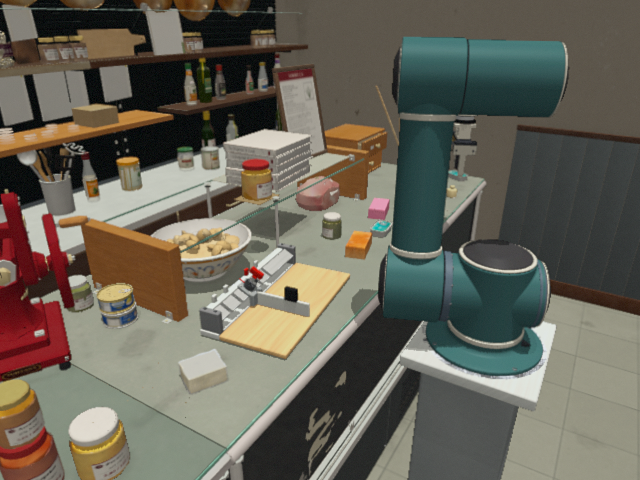

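Candidates: the focaccia is the orange block at top (386,257). The look-alikes are the pink block (488,236), the turquoise tin (438,260) and the cheese (165,252). For the red clip there is the small red spot at about (261,213), against the red T-grip/pointer at about (246,230) and the red jar cap (340,155). I'll check with one close crop and measure.

```bash
cat >> h.py <<'E'
def pts(c,p,d,lo,hi,box=None):
    h=cv2.cvtColor(p,cv2.COLOR_RGB2HSV); m=cv2.inRange(h,np.array(lo),np.array(hi))
    if box: b=np.zeros_like(m); x0,y0,x1,y1=box; b[y0:y1,x0:x1]=1; m=m*b
    n,l,s,_=cv2.connectedComponentsWithStats(m)
    out=[]
    for i in np.argsort(-s[1:,4])+1:
        v,u=np.nonzero(l==i); px=np.c_[u,v]; out.append((s[i],px,cloud(c,d,px)))
    return out
def gauge(c,p,d,box=None):
    o=pts(c,p,d,(18,60,120),(35,255,255),box)[0]; P=o[2]; P=P[abs(P[:,2]-.018)<.008]
    return o,P
E
python3 - <<'E'
from h import *
z=np.load('top0.npz');p,d=z['p'],z['d'];c=cam('top')
o,P=gauge(c,p,d,(190,195,345,300)); print('wood',o[0],np.median(P,0))
Q=onplane(c,o[1],.018)[:,:2]
r=cv2.minAreaRect((Q*1000).astype(np.float32));print(r,cv2.boxPoints(r))
f=pts(c,p,d,(8,150,120),(17,255,255),(350,230,420,290))[0]
print('foc',f[0],np.median(f[2],0),cv2.minAreaRect((onplane(c,f[1],.042)[:,:2]*1000).astype(np.float32)))
for n,lo,hi in(('redlo',(0,130,70),(6,255,255)),('redhi',(172,130,70),(180,255,255))):
    for s,px,X in pts(c,p,d,lo,hi,(195,200,340,300))[:5]: print(n,s,np.median(X,0))
for n,lo,hi,b in(('tin',(80,80,80),(95,255,255),(415,240,465,275)),('jar',(0,0,180),(180,60,255),(385,200,420,235)),('pink',(150,50,80),(175,255,255),(455,215,520,255))):
    s,px,X=pts(c,p,d,lo,hi,b)[0]; print(n,s,np.median(X,0))
# glass shelf: depth hints above bar
for uv in((230,190),(265,195),(320,188),(230,130),(330,120)): print(uv,cloud(c,d,[uv])[0])
cv2.imwrite('pics/topc.png',cv2.resize(p[195:300,195:345,::-1],None,fx=5,fy=5,interpolation=cv2.INTER_CUBIC))
E
```

```text
wood [ 201  225  129   65 6076] [0.47419204 0.10825349 0.01828765]
((475.42645263671875, 119.15020751953125), (179.34246826171875, 419.6702880859375), 7.603217124938965) [[ 358.77985   315.2759  ]
 [ 414.3073   -100.70467 ]
 [ 592.07306   -76.975494]
 [ 536.5456    339.0051  ]]
foc [367 246  40  25 595] [ 0.47631949 -0.28203923  0.04207203] ((479.6136169433594, -290.20867919921875), (62.13436508178711, 124.31364440917969), 14.601720809936523)
redlo [242 227   6  12  39] [0.54114299 0.17557609 0.12085502]
redlo [258 212   4   3   9] [0.61214158 0.13334018 0.08523891]
redlo [245 219   1   4   4] [0.58733431 0.18249975 0.08004842]
redhi [243 227   2   2   2] [0.55712198 0.18009061 0.12194027]
tin [424 252  29  16 298] [ 0.47738602 -0.46318809  0.02353461]
jar [397 209  16  16 203] [ 0.61227901 -0.34623688  0.0791303 ]
pink [468 222  42  28 710] [ 0.56164105 -0.6335572   0.04198272]
(230, 190) [0.70757727 0.25064197 0.00094653]
(265, 195) [0.6911862  0.12798666 0.00708579]
(320, 188) [ 0.72226521 -0.06199866 -0.00110155]
(230, 130) [ 9.24575076e-01  2.60249826e-01 -4.14216851e-04]
(330, 120) [ 0.96872876 -0.09239029  0.00351259]
```

View pics/topc.png

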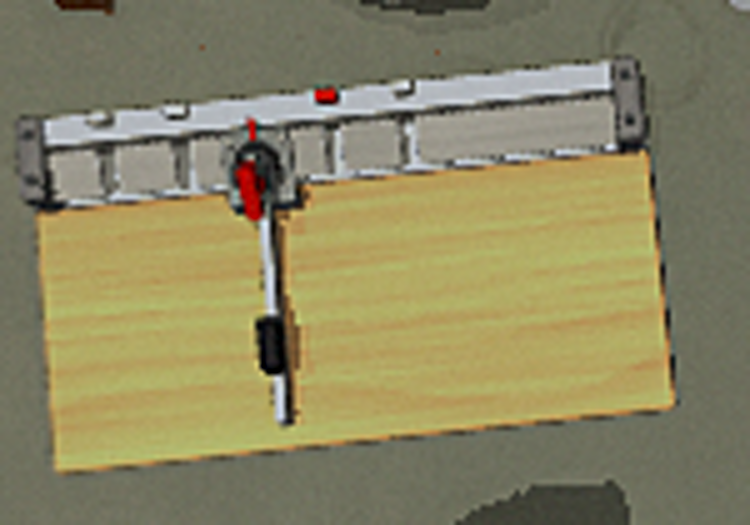

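The crop shows the red clip at (326,97). The white clips are at (98,118), (175,110) and (403,88), and the T-grip is at (250,190). So the red clip is at slot y=0, and the fence must travel -50 mm. The gauge yaw is about 7.6°. Next I plan the close look along the pin axis.

```bash
cat >> h.py <<'E'
YAW=np.radians(7.6); O=np.array([.4952,.1218,0.])
def G(): return R.from_euler('z',YAW).as_matrix()
def w(g): return O+G()@np.array(g,float)
AX=np.array([-.5,0,.8660254])
def Rknob(th=0): # tool z=-axis, tool y=-gauge y at th=0; th ccw about axis
    z=-AX; y=np.array([0,-1.,0]); x=np.cross(y,z)
    return R.from_rotvec(th*(G()@AX)).as_matrix()@G()@np.c_[x,y,z]
def Rdown(yaw): return R.from_euler('xyz',[np.pi,0,yaw]).as_matrix()
def inc(tcp,Rt):
    st=observe(); Rc=R.from_euler('xyz',st['tcp_rot']).as_matrix()
    print('shift cm',np.round(Rc.T@(np.array(tcp)-st['tool_pos'])*100,2),'rot deg',np.round(np.degrees(R.from_matrix(Rc.T@Rt).as_rotvec()),2))
E
python3 - <<'E'
from h import *
ax=G()@AX; g=np.array([.546,.176,.112]); print(ax)
inc(g+.12*ax,Rknob())
c=cam('scene'); ct=cam('top')
print('post base',onplane(c,[(277,240)],0)); # post top by closest rays
a=rays(c,[(277,198)])[0]; b=rays(ct,[(346,183)])[0]
s=np.linalg.lstsq(np.c_[a,-b],ct[3]-c[3],rcond=None)[0]; print('post top',c[3]+a*s[0],ct[3]+b*s[1])
E
```

```text
[-0.49560777 -0.0661282   0.8660254 ]
shift cm [ 51.33 -63.67   0.27] rot deg [-4.16 29.82 15.33]
post base [[ 0.75718547 -0.21876431  0.        ]]
post top [ 0.6963889  -0.14283544  0.18893298] [ 0.69418775 -0.14420725  0.18843674]
```

Emit:
{"method": "carry_out", "body": {"increments": [[[3,-4,-2],[0,0,0],9.3],[[6,-8,-3],[0,0,0],9.3],[[9,-12,-3],[0,0,0],9.3],[[12,-15,-3],[0,2,1],9.3],[[15,-18.5,-3],[0,5,3],9.3],[[17.5,-22,-3],[-1,8,4],9.3],[[20,-25,-3],[-1,10,5],9.3],[[22.5,-28,-3],[-2,13,7],9.3],[[25,-31,-3],[-2,15,8],9.3],[[27.5,-34,-3],[-2,18,9],9.3],[[30,-37,-3],[-3,20,10],9.3],[[32,-40,-3],[-3,22,11],9.3]]}}

```text
time: 1.15
tool_pos: [0.399, -0.1407, 0.2486]
tcp_rot: [3.126, -0.389, 0.213]
force: [1.1, -0.5, 0.4]
opening: 0.0927
finger_force: 0.0
```

```bash
python3 - <<'E'
from h import *
inc(np.array([.546,.176,.112])+.12*G()@AX,Rknob()); print(observe()['joint_pos'])
E
```

```text
shift cm [ 12.73 -28.45   8.3 ] rot deg [-1.14  7.66  4.21]
[-0.58908767 -0.70413028  2.08000467  0.26615744  1.48007759  0.78556868]
```

Emit:
{"method": "carry_out", "body": {"increments": [[[2,-4,1],[0,1,1],9.3],[[4,-8,2],[0,2,1],9.3],[[6,-12,3],[0,3,2],9.3],[[7.5,-16,4.5],[-1,5,3],9.3],[[9.5,-20,6],[-1,6,3],9.3],[[11,-24,7],[-1,7,4],9.3],[[12.7,-28.4,8.3],[-1.1,7.7,4.2],9.3],[[12.7,-28.4,8.3],[-1.1,7.7,4.2],9.3],[[12.7,-28.4,8.3],[-1.1,7.7,4.2],9.3],[[12.7,-28.4,8.3],[-1.1,7.7,4.2],9.3]]}}

```text
time: 1.98
tool_pos: [0.4854, 0.1699, 0.2141]
tcp_rot: [-3.141, -0.52, 0.139]
force: [0.2, 0.5, 0.2]
opening: 0.0932
finger_force: 0.0
```

```bash
python3 - <<'E'
from h import *
inc(np.array([.546,.176,.112])+.12*G()@AX,Rknob()); st=observe(); print(st['joint_pos'])
c=cam('wrist',st); p,d=grab_frame('wrist'); cv2.imwrite('pics/w1.png',p[:,:,::-1]); np.savez('w1.npz',p=p,d=d,R=c[2],t=c[3])
for lo,hi in(((0,130,70),(7,255,255)),((172,130,70),(180,255,255))):
    for s,px,X in pts(c,p,d,lo,hi)[:4]: print(s,np.median(X,0), (G().T@(np.median(X,0)-O)).round(4))
E
```

```text
shift cm [ 0.17  0.2  -0.11] rot deg [-0.23  0.23  0.34]
[ 0.3468019  -0.59311238  2.10101037 -0.11275932  1.12575307  1.80013669]
[316 213  21  52 829] [0.53899776 0.17580179 0.12015462] [0.0506 0.0477 0.1202]
[376 174  17  14 212] [0.60711654 0.13431469 0.08440987] [ 0.1126 -0.0024  0.0844]
[325 189   5  18  64] [0.58530156 0.18181773 0.08036056] [0.0972 0.0476 0.0804]
[59  1  1  1  1] [0.8137204  0.54777231 0.04619957] [0.3721 0.3801 0.0462]
[   0    0   69   45 1779] [0.78578809 0.57956332 0.04891502] [0.3486 0.4153 0.0489]
[335 260   1   1   1] [0.52517787 0.16730144 0.11027915] [0.0357 0.0411 0.1103]
```

View pics/w1.png

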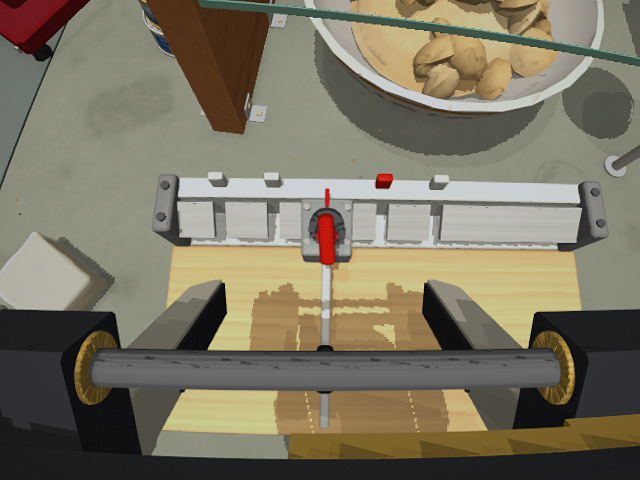

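The wrist view shows the T-grip at (326,238), the pointer at (327,190) and the red clip at (384,181). The clip and pointer are 50 mm apart, and my gauge y is off by 2.4 mm. Now I refine the grip centre.

```bash
sed -i 's/^O=.*//; s/O=np.array(\[.4952,.1218,0.\])/O=np.array([.4955,.1194,0.])/' h.py; python3 - <<'E'
from h import *
z=np.load('w1.npz');p,d=z['p'],z['d'];K,di,_,_=cam('wrist');c=(K,di,z['R'],z['t'])
X=pts(c,p,d,(0,130,70),(7,255,255))[0][2]; g=(X-O)@G()
up=np.array([.866,0,.5]); a=g@AX; u=g@up
print(np.percentile(a,[2,25,50,75,95,99]),np.percentile(u,[1,50,99]),np.percentile(g[:,1],[2,50,98]))
m=a>np.percentile(a,95)-.003
print(m.sum(),np.median(a[m]),u[m].min(),u[m].max(),g[m,1].min(),g[m,1].max())
ac=np.median(a[m])-.010; uc=(u[m].min()+u[m].max())/2; yc=(g[m,1].min()+g[m,1].max())/2
gc=ac*AX+uc*up+np.array([0,yc,0]); W=O+G()@gc; print(gc,W)
inc(W-.0188*G()@AX,Rknob())
inc(W+.03*G()@AX,Rknob())
E
```

```text
[0.05997232 0.07889261 0.08028318 0.08103794 0.08198674 0.08271722] [0.08451641 0.10324581 0.11976547] [0.04342434 0.05043361 0.05754308]
619 0.08067208106911063 0.08339877042992537 0.17715327417695445 0.044382991431523286 0.055703285035916546
[0.07748299 0.05004314 0.12634183] [0.56568382 0.17925116 0.12634183]
shift cm [ 2.68  0.02 13.56] rot deg [-0.19  0.23  0.33]
shift cm [2.66 0.   8.68] rot deg [-0.19  0.23  0.33]
```

Emit:
{"method": "carry_out", "body": {"increments": [[[0,0,3],[-0.2,0.2,0.3],5],[[-0.1,0,6],[-0.2,0.2,0.3],5],[[-0.1,0,9],[-0.2,0.2,0.3],5],[[-0.1,0,11],[-0.2,0.2,0.3],5],[[-0.1,0,12.5],[-0.2,0.2,0.3],5],[[-0.1,0,13.3],[-0.2,0.2,0.3],5],[[-0.1,0,13.3],[-0.2,0.2,0.3],5],[[-0.1,0,13.3],[-0.2,0.2,0.3],5]]}}

```text
time: 2.7
tool_pos: [0.5505, 0.1742, 0.1003]
tcp_rot: [-3.142, -0.525, 0.128]
force: [0.0, -1.1, 0.1]
opening: 0.0505
finger_force: 0.0
```

```bash
cat >> h.py <<'E'
GC=np.array([.0530,.05,.1122])
E
python3 - <<'E'
from h import *
st=observe(); t=np.array(st['tool_pos']);print(t, st['force'],st['joint_pos'].round(2)); inc(w(GC)-.0188*G()@AX,Rknob())
p,d=grab_frame('wrist'); cv2.imwrite('pics/w2.png',p[120:480,120:520,::-1])
E
```

```text
[0.55054489 0.17417185 0.10031712] [ 0.02193493 -1.06265267  0.05807921] [ 0.31 -0.36  2.14 -0.12  0.85  1.81]
shift cm [-0.17 -0.3   0.41] rot deg [ 0.13 -0.09 -0.23]
```

View pics/w2.png

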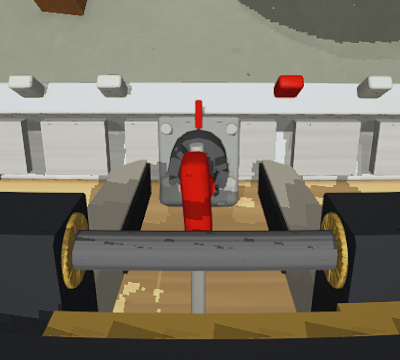

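The fingers straddle the T-grip at crop (197,190) and sit slightly off in y. I correct by a few mm, then close.

Emit:
{"method": "carry_out", "body": {"increments": [[[-0.2,-0.2,0.2],[0,0,0],5],[[-0.2,-0.2,0.2],[0,0,0],5],[[-0.2,-0.2,0.2],[0,0,0],2],[[-0.2,-0.2,0.2],[0,0,0],0],[[-0.2,-0.2,0.2],[0,0,0],0],[[-0.2,-0.2,0.2],[0,0,0],0],[[-0.2,-0.2,0.2],[0,0,0],0],[[-0.2,-0.2,0.2],[0,0,0],0]]}}

```text
time: 3.42
tool_pos: [0.5495, 0.1769, 0.097]
tcp_rot: [-3.141, -0.525, 0.129]
force: [-0.4, -0.2, 0.3]
opening: 0.0146
finger_force: 26.1
```

```bash
python3 - <<'E'
from h import *
st=observe(); print(st['tool_pos'], st['force'],st['torque'],st['opening'],st['finger_force']); inc(w(GC)-.0188*G()@AX,Rknob())
E
```

```text
[0.5495145  0.17689289 0.09704836] [-0.44327885 -0.19882406  0.26138589] [-0.09417161  0.26093684 -0.01572839] 0.01458903669353351 26.09275370836258
shift cm [ 0.05 -0.02  0.16] rot deg [ 0.1  -0.09 -0.18]
```

Emit:
{"method": "carry_out", "body": {"increments": [[[0,0,-0.3],[0,0,0],0],[[0,0,-0.7],[0,0,0],0],[[0,0,-1.1],[0,0,0],0],[[0,0,-1.35],[0,0,0],0],[[0,0,-1.35],[0,0,0],0],[[0,0,-1.35],[0,0,0],0],[[0,0,-1.35],[0,0,0],0]]}}

```text
time: 4.0
tool_pos: [0.5426, 0.1759, 0.1084]
tcp_rot: [-3.142, -0.525, 0.129]
force: [5.9, 1.6, -6.2]
opening: 0.0141
finger_force: 30.0
```

```bash
python3 - <<'E'
from h import *
st=observe(); dx=np.array(st['tool_pos'])-[0.5495145,0.17689289,0.09704836]; print(st['tool_pos'],dx@(G()@AX),np.array(st['force'])@(G()@AX), st['force'],st['torque'],st['opening'],st['finger_force'])
E
```

```text
[0.54262417 0.17591316 0.1083937 ] 0.013305043061580691 -8.392178421227932 [ 5.89320137  1.63429347 -6.19310837] [ 0.22815657 -0.03901502  0.06722494] 0.014122905638548273 29.998198449611664
```

The axial spring force is 8.4 N at 13.3 mm, so the pin is out. Now turn it counter-clockwise, which is −z of the tool.

Emit:
{"method": "carry_out", "body": {"increments": [[[0,0,0],[0,0,-5],0],[[0,0,0],[0,0,-10],0],[[0,0,0],[0,0,-15],0],[[0,0,0],[0,0,-20],0],[[0,0,0],[0,0,-25],0],[[0,0,0],[0,0,-30],0],[[0,0,0],[0,0,-35],0],[[0,0,0],[0,0,-40],0],[[0,0,0],[0,0,-40],0]]}}

```text
time: 4.75
tool_pos: [0.5427, 0.1759, 0.1084]
tcp_rot: [2.783, -0.392, 0.905]
force: [5.9, 2.2, -6.3]
opening: 0.0144
finger_force: 30.0
```

```bash
cat >> h.py <<'E'
def stat():
    st=observe(); dx=np.array(st['tool_pos'])-[0.5495145,0.17689289,0.09704836]; A=G()@AX
    Rc=R.from_euler('xyz',st['tcp_rot']).as_matrix(); x=Rknob().T@Rc[:,0]
    print('pull',dx@A,'turn',np.degrees(-np.arctan2(x[1],x[0])),'off xy',(Rknob().T@dx)[:2],'F',np.array(st['force'])@A,np.round(Rknob().T@st['force'],1),'op',st['opening'],st['finger_force'],st['joint_pos'].round(2))
E
python3 -c "
from h import *
stat()"
```

```text
pull 0.013281142617501056 turn 40.16124627781423 off xy [-2.69140822e-04  6.97989096e-05] F -8.552379012997545 [ 2.2 -1.4  8.6] op 0.01435141902681675 29.99680370092392 [ 0.32 -0.39  2.14 -0.12  0.87  1.11]
```

Emit:
{"method": "carry_out", "body": {"increments": [[[0,0,0],[0,0,-5],0],[[0,0,0],[0,0,-10],0],[[0,0,0],[0,0,-15],0],[[0,0,0],[0,0,-20],0],[[0,0,0],[0,0,-25],0],[[0,0,0],[0,0,-30],0],[[0,0,0],[0,0,-34],0],[[0,0,0],[0,0,-36],0],[[0,0,0],[0,0,-36],0],[[0,0,0],[0,0,-36],0]]}}

```text
time: 5.58
tool_pos: [0.5427, 0.1759, 0.1084]
tcp_rot: [2.63, -0.121, 1.488]
force: [6.8, 1.6, -6.4]
opening: 0.0138
finger_force: 30.0
```

```bash
python3 -c "
from h import *
stat()"
```

```text
pull 0.013270035890163743 turn 75.83866950796595 off xy [-2.70172982e-04  6.94499965e-05] F -9.06050737188738 [ 2.8 -0.7  9.1] op 0.013814360632598232 29.998123347759247 [ 0.32 -0.39  2.14 -0.12  0.87  0.49]
```

Now lower 3.3 mm to about 10 mm and watch the force drop as the notch takes the load.

Emit:
{"method": "carry_out", "body": {"increments": [[[0,0,0.1],[0,0,0],0],[[0,0,0.2],[0,0,0],0],[[0,0,0.3],[0,0,0],0],[[0,0,0.35],[0,0,0],0],[[0,0,0.35],[0,0,0],0],[[0,0,0.35],[0,0,0],0]]}}

```text
time: 6.08
tool_pos: [0.5445, 0.1762, 0.1056]
tcp_rot: [2.63, -0.122, 1.487]
force: [2.8, 0.8, -3.2]
opening: 0.0136
finger_force: 30.0
```

```bash
python3 -c "
from h import *
stat()"
```

```text
pull 0.009983337146315219 turn 75.81711544995477 off xy [-1.41911581e-04  4.05830483e-05] F -4.221127993204274 [ 0.9 -0.4  4.2] op 0.013570091060563323 29.998997747898102 [ 0.32 -0.38  2.14 -0.12  0.87  0.49]
```

Emit:
{"method": "carry_out", "body": {"increments": [[[0,0,0],[0,0,0],4],[[0,0,0],[0,0,0],4],[[0,0,0],[0,0,0],4],[[0,0,-2],[0,0,0],4],[[0,0,-5],[0,0,0],5],[[0,0,-8],[0,0,0],5],[[0,0,-11],[0,0,0],5],[[0,0,-13],[0,0,0],5],[[0,0,-13],[0,0,0],5],[[0,0,-13],[0,0,0],5]]}}

```text
time: 6.92
tool_pos: [0.4801, 0.1679, 0.2195]
tcp_rot: [2.627, -0.123, 1.488]
force: [-0.5, 0.7, 0.1]
opening: 0.0498
finger_force: 0.0
```

```bash
python3 - <<'E'
from h import *
st=observe(); c=cam('wrist',st); p,d=grab_frame('wrist'); cv2.imwrite('pics/w3.png',p[:,:,::-1]); np.savez('w3.npz',p=p,d=d,R=c[2],t=c[3])
for s,px,X in pts(c,p,d,(0,130,70),(7,255,255))[:3]:
    g=(X-O)@G(); print(s,np.median(g,0).round(4),'axial',np.percentile(g@AX,[50,95]))
for s,px,X in pts(c,p,d,(0,0,0),(180,255,45))[:0]: pass
t=(cloud(c,d,np.stack(np.meshgrid(np.arange(640),np.arange(480)),-1).reshape(-1,2))-O)@G()
m=(abs(t[:,2]-.092)<.004)&(t[:,0]<.02)&(t[:,0]>-.1)&(abs(t[:,1]-.05)<.03); print('tab',m.sum(),np.percentile(t[m],[2,50,98],axis=0))
# tab target
inc(w([-.045,.05,.0785])-np.array([0,0,.0188]),Rdown(YAW))
E
```

```text
[313 212  21  51 816] [0.0431 0.0521 0.1286] axial [0.08996116 0.09158917]
[364 251  19  16 223] [0.1124 0.001  0.0812] axial [0.01380071 0.01803164]
[340 211  17   7  60] [0.097  0.0501 0.0804] axial [0.0209041  0.02222349]
tab 866 [[-0.06173064  0.04491371  0.08848607]
 [-0.04613728  0.05177894  0.09124822]
 [-0.02899543  0.05762029  0.09300262]]
shift cm [ -2.69 -10.72  11.88] rot deg [ 19.97 -25.48  73.94]
```

View pics/w3.png

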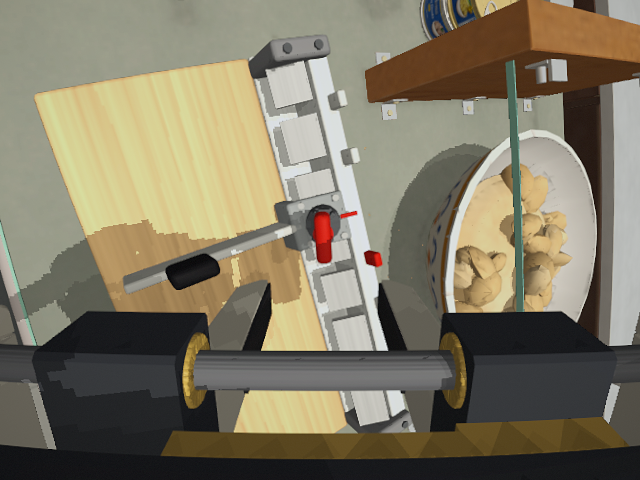

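The grip stays out by 10 mm and is turned about 76° (red bar at (323,237)). The tab is at (193,271), gauge (-0.0455, 0.051). Next is the pre-grasp above the tab.

```bash
python3 - <<'E'
from h import *
inc(w([-.0455,.051,.16]),Rdown(YAW))
E
```

```text
shift cm [-1.39 -5.9   3.18] rot deg [ 19.97 -25.48  73.94]
```

Emit:
{"method": "carry_out", "body": {"increments": [[[0,0,0],[1.7,-2.1,6],5],[[0,-1,0],[3.3,-4.2,12],5],[[0,-1,0],[5,-6.4,18.5],5],[[-0.3,-2,1],[6.7,-8.5,24.6],5],[[-0.5,-2,1],[8.3,-10.6,30.8],5],[[-0.7,-3,1.5],[10,-12.7,37],5],[[-0.8,-3.5,2],[11.7,-14.9,43],5],[[-1,-4,2],[13.3,-17,49],5],[[-1.1,-4.5,2.5],[15,-19.1,55.5],5],[[-1.2,-5,2.7],[16.6,-21.2,61.6],5],[[-1.3,-5.5,3],[18.3,-23.4,67.8],5],[[-1.4,-5.9,3.2],[20,-25.5,74],5]]}}

```text
time: 7.97
tool_pos: [0.4434, 0.1637, 0.1578]
tcp_rot: [-3.141, 0.006, 0.126]
force: [-0.1, 0.1, 0.0]
opening: 0.0502
finger_force: 0.0
```

Emit:
{"method": "carry_out", "body": {"increments": [[[0,0,0],[0,0,0],5],[[0,0,0],[0,0,0],5],[[0,0,0],[0,0,0],5]]}}

```text
time: 8.22
tool_pos: [0.4438, 0.1637, 0.1594]
tcp_rot: [3.141, 0.001, 0.135]
force: [1.3, 0.4, 0.1]
opening: 0.0502
finger_force: 0.0
```

```bash
python3 - <<'E'
from h import *
inc(w([-.0455,.051,.0785-.0188]),Rdown(YAW)); print(observe()['joint_pos'].round(2))
E
```

```text
shift cm [-0.01 -0.04  9.97] rot deg [0.04 0.04 0.13]
[ 0.3  -0.32  1.94 -0.    1.52  1.74]
```

Emit:
{"method": "carry_out", "body": {"increments": [[[0,0,3],[0,0,0],5],[[0,0,6],[0,0,0],5],[[0,0,8.5],[0,0,0],5],[[0,0,9.6],[0,0,0],5],[[0,0,9.6],[0,0,0],4],[[0,0,9.6],[0,0,0],2],[[0,0,9.6],[0,0,0],0.5],[[0,0,9.6],[0,0,0],0.5],[[0,0,9.6],[0,0,0],0.5],[[0,0,9.6],[0,0,0],0.5]]}}

```text
time: 9.05
tool_pos: [0.444, 0.1639, 0.065]
tcp_rot: [-3.141, -0.0, 0.132]
force: [-0.1, 0.6, 0.2]
opening: 0.0144
finger_force: 0.4
```

```bash
python3 - <<'E'
from h import *
st=observe(); print(st['opening'],(st['tool_pos']-O)@G(),st['force']@G())
E
```

```text
0.014425933591771726 [-0.04514511  0.05093837  0.06495358] [-0.00673128  0.58871155  0.15509142]
```

Emit:
{"method": "carry_out", "body": {"increments": [[[0,0,0],[0,0,0],0],[[0,0.7,0],[0,0,0],0],[[0,1.5,0],[0,0,0],0],[[0,2.5,0],[0,0,0],0],[[0,3.5,0],[0,0,0],0],[[0,4.3,0],[0,0,0],0],[[0,4.8,0],[0,0,0],0],[[0,5,0],[0,0,0],0],[[0,5,0],[0,0,0],0],[[0,5,0],[0,0,0],0],[[0,5,0],[0,0,0],0]]}}

```text
time: 9.97
tool_pos: [0.4503, 0.114, 0.0649]
tcp_rot: [-3.141, 0.0, 0.131]
force: [-4.6, -3.1, 8.9]
opening: 0.0135
finger_force: 30.0
```

```bash
python3 - <<'E'
from h import *
st=observe(); print(st['opening'],st['finger_force'],(st['tool_pos']-O)@G(),st['force']@G())
c=cam('wrist',st); p,d=grab_frame('wrist')
for s,px,X in pts(c,p,d,(0,130,70),(7,255,255))[:4]:
    g=(X-O)@G(); print(s,np.median(g,0).round(4))
E
```

```text
0.013469596392537753 29.998143911361694 [-0.04547908  0.00064205  0.06488368] [-4.95924581 -2.4799951   8.94546051]
[ 253   18  146   86 8857] [ 0.0452 -0.      0.1284]
```

Emit:
{"method": "carry_out", "body": {"increments": [[[0,0,0],[0,0,0],4],[[0,0,0],[0,0,0],4],[[0,0,0],[0,0,0],4],[[0,0,0],[0,0,0],4],[[0,0,-2],[0,0,0],4],[[0,0,-5],[0,0,0],5],[[0,0,-8],[0,0,0],5],[[-1,0,-11],[0,0,0],5],[[-3,0,-15],[0,0,0],5],[[-3,0,-15],[0,0,0],5],[[-3,0,-15],[0,0,0],5]]}}

```text
time: 10.93
tool_pos: [0.4209, 0.1104, 0.2165]
tcp_rot: [-3.141, -0.004, 0.132]
force: [-0.2, -0.3, -0.9]
opening: 0.0501
finger_force: 0.0
```

```bash
python3 - <<'E'
from h import *
st=observe(); print(st['force'])
c=cam('wrist',st); p,d=grab_frame('wrist')
cv2.imwrite('pics/w4.png',p[:,:,::-1])
for s,px,X in pts(c,p,d,(0,130,70),(7,255,255))[:4]:
    g=(X-O)@G(); print(s,np.median(g,0).round(4),np.percentile(g@AX,95))
k=w([.0481,0,.1207]); A=G()@AX
inc(k+.06*A,Rknob(np.radians(75.8)))
E
```

```text
[-0.24584111 -0.25924204 -0.94263292]
[ 296   40   60   37 1540] [ 0.0454 -0.0002  0.1282] 0.09151050117891564
[324   0   5   9  43] [ 0.0931 -0.0004  0.0779] 0.02241503299945516
shift cm [9.34 0.08 4.19] rot deg [-19.8   25.41 -74.03]
```

View pics/w4.png

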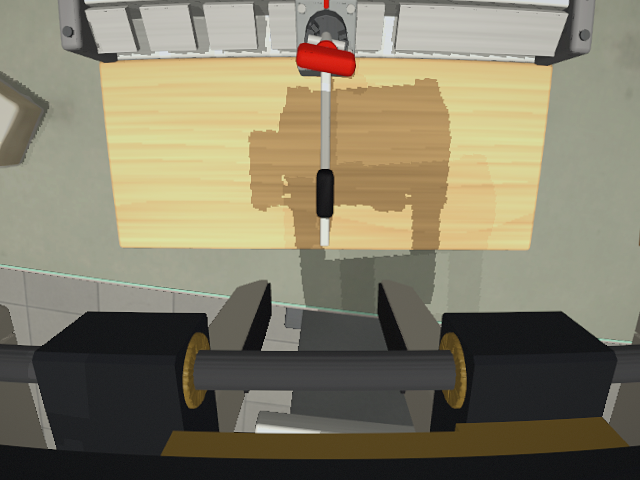

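The fence stands at the slot with the pointer at gauge y≈0, which is the clip's y. The T-grip is at (326,58), still notched. Go back over the grip.

Emit:
{"method": "carry_out", "body": {"increments": [[[0,0,0],[-1.6,2.1,-6.2],5],[[0,0,0],[-3.3,4.2,-12.3],5],[[1,0,0],[-5,6.4,-18.5],5],[[2,0,0],[-6.6,8.5,-24.7],5],[[3,0,0],[-8.2,10.6,-30.8],5],[[4,0,0],[-9.9,12.7,-37],5],[[5,0,0],[-11.5,14.8,-43.2],5],[[6,0,0],[-13.2,16.9,-49.4],5],[[7,0,1],[-14.8,19,-55.5],5],[[8,0,2],[-16.5,21.2,-61.7],5],[[9,0,3],[-18.1,23.3,-67.9],5],[[9.3,0.1,4.2],[-19.8,25.4,-74],5]]}}

```text
time: 11.98
tool_pos: [0.5134, 0.1217, 0.1696]
tcp_rot: [2.633, -0.12, 1.492]
force: [-0.8, 0.5, -0.1]
opening: 0.0504
finger_force: 0.0
```

Emit:
{"method": "carry_out", "body": {"increments": [[[0,0,0],[0,0,0],5],[[0,0,0],[0,0,0],5],[[0,0,0],[0,0,0],5]]}}

```text
time: 12.23
tool_pos: [0.5129, 0.1214, 0.172]
tcp_rot: [2.635, -0.124, 1.483]
force: [0.1, -0.3, -0.1]
opening: 0.0505
finger_force: 0.0
```

```bash
python3 - <<'E'
from h import *
k=w([.0481,0,.1207]); A=G()@AX
inc(k-.0172*A,Rknob(np.radians(75.8))); print(observe()['joint_pos'].round(2))
st=observe(); c=cam('wrist',st); p,d=grab_frame('wrist')
for s,px,X in pts(c,p,d,(0,130,70),(7,255,255))[:4]:
    g=(X-O)@G(); up=np.array([.866,0,.5]);print(s,np.median(g,0).round(4),np.percentile(g@AX,95),np.percentile(g@up,[1,50,99]),np.percentile(g[:,1],[1,99]))
E
```

```text
shift cm [0.06 0.1  7.7 ] rot deg [-0.16  0.11 -0.27]
[ 0.21 -0.55  2.14 -0.04  1.03  0.34]
[ 312  227   25   64 1233] [0.043  0.0028 0.1286] 0.09163725369324294 [0.09267459 0.10136117 0.10894899] [-0.01596361  0.01872065]
[345 211  37  21 407] [0.112  0.0004 0.0817] 0.021722512533395175 [0.11783826 0.13655869 0.14513922] [-0.00647045  0.00613586]
```

Emit:
{"method": "carry_out", "body": {"increments": [[[0,0.1,3],[0,0,0],4],[[0,0.1,5.5],[0,0,0],4],[[0.1,0.1,7],[0,0,0],4],[[0.1,0.1,7.7],[0,0,0],4],[[0.1,0.1,7.7],[0,0,0],4],[[0.1,0.1,7.7],[0,0,0],2],[[0.1,0.1,7.7],[0,0,0],0],[[0.1,0.1,7.7],[0,0,0],0],[[0.1,0.1,7.7],[0,0,0],0],[[0.1,0.1,7.7],[0,0,0],0],[[0.1,0.1,7.7],[0,0,0],0]]}}

```text
time: 13.2
tool_pos: [0.5515, 0.1274, 0.1064]
tcp_rot: [2.633, -0.123, 1.487]
force: [-8.4, -0.4, 3.5]
opening: 0.0141
finger_force: 30.0
```

Emit:
{"method": "carry_out", "body": {"increments": [[[0,0,-0.2],[0,0,0],0],[[0,0,-0.35],[0,0,0],0],[[0,0,-0.35],[0,0,0],0],[[0,0,-0.35],[0,0,0],0]]}}

```text
time: 13.53
tool_pos: [0.5498, 0.1271, 0.1085]
tcp_rot: [2.634, -0.122, 1.487]
force: [1.6, 0.1, -8.2]
opening: 0.0142
finger_force: 30.0
```

```bash
python3 - <<'E'
from h import *
stat(); inc(w([.0481,0,.1207])-.0172*G()@AX,Rknob(np.radians(75.8)))
E
```

```text
pull 0.013038525227536926 turn 75.76958158005493 off xy [0.0002412  0.04936658] F -7.896716471985353 [-2.7  0.1  7.9] op 0.014154922132010996 29.99820828437805 [ 0.2  -0.41  2.16 -0.04  0.88  0.34]
shift cm [-0.04  0.04  0.32] rot deg [-0.13  0.06 -0.03]
```

Emit:
{"method": "carry_out", "body": {"increments": [[[0,0,0],[0,0,6],0],[[0,0,0],[0,0,12],0],[[0,0,0],[0,0,18],0],[[0,0,0],[0,0,24],0],[[0,0,0],[0,0,30],0],[[0,0,0],[0,0,36],0],[[0,0,0],[0,0,42],0],[[0,0,0],[0,0,48],0],[[0,0,0],[0,0,54],0],[[0,0,0],[0,0,60],0],[[0,0,0],[0,0,66],0],[[0,0,0],[0,0,66],0]]}}

```text
time: 14.53
tool_pos: [0.5502, 0.127, 0.1088]
tcp_rot: [3.046, -0.514, 0.323]
force: [4.0, -1.4, -8.3]
opening: 0.0138
finger_force: 30.0
```

Emit:
{"method": "carry_out", "body": {"increments": [[[0,0,0],[0,0,4],0],[[0,0,0],[0,0,7],0],[[0,0,0],[0,0,7],0],[[0,0,0],[0,0,7],0]]}}

```text
time: 14.87
tool_pos: [0.5502, 0.1271, 0.1089]
tcp_rot: [3.111, -0.521, 0.193]
force: [4.0, -0.6, -6.9]
opening: 0.014
finger_force: 30.0
```

```bash
python3 -c "
from h import *
stat()"
```

```text
pull 0.013192298510472652 turn 3.0132809030562093 off xy [0.00079169 0.04948703] F -7.916587338615833 [-0.1  1.1  7.9] op 0.01403266133327708 29.998313784599304 [ 0.2  -0.41  2.15 -0.04  0.87  1.61]
```

Lower along the axis by about 13 mm to home.

Emit:
{"method": "carry_out", "body": {"increments": [[[0,0,0.3],[0,0,0],0],[[0,0,0.5],[0,0,0],0],[[0,0,0.7],[0,0,0],0],[[0,0,0.9],[0,0,0],0],[[0,0,1.1],[0,0,0],0],[[0,0,1.25],[0,0,0],0],[[0,0,1.25],[0,0,0],0],[[0,0,1.25],[0,0,0],0]]}}

```text
time: 15.53
tool_pos: [0.5565, 0.1281, 0.0985]
tcp_rot: [3.113, -0.522, 0.189]
force: [-3.1, -2.1, 1.5]
opening: 0.014
finger_force: 30.0
```

```bash
python3 -c "
from h import *
stat()"
```

```text
pull 0.001007348561183116 turn 2.78349651315135 off xy [0.00108381 0.04932799] F 2.986621349734709 [-2.1  1.7 -3. ] op 0.013966169764138827 30.000387132167816 [ 0.2  -0.38  2.15 -0.04  0.85  1.61]
```

Emit:
{"method": "carry_out", "body": {"increments": [[[0,0,0],[0,0,0],4],[[0,0,0],[0,0,0],4],[[0,0,0],[0,0,0],4],[[0,0,0],[0,0,0],4],[[0,0,-3],[0,0,0],5],[[0,0,-6],[0,0,0],5],[[0,0,-9],[0,0,0],5],[[0,0,-12.5],[0,0,0],5],[[0,0,-12.5],[0,0,0],5],[[0,0,-12.5],[0,0,0],5],[[0,0,-12.5],[0,0,0],5]]}}

```text
time: 16.45
tool_pos: [0.4945, 0.1198, 0.2061]
tcp_rot: [3.113, -0.521, 0.188]
force: [-0.3, -0.4, 0.0]
opening: 0.0503
finger_force: 0.0
```

```bash
python3 - <<'E'
from h import *
st=observe(); c=cam('wrist',st); p,d=grab_frame('wrist'); cv2.imwrite('pics/w5.png',p[120:400,160:480,::-1])
for s,px,X in pts(c,p,d,(0,130,70),(7,255,255))[:4]:
    g=(X-O)@G(); up=np.array([.866,0,.5]);print(s,np.median(g,0).round(4),np.percentile(g@AX,[50,95]),np.percentile(g@up,[1,50,99]),np.percentile(g[:,1],[1,99]))
E
```

```text
[314 214  22  53 873] [0.0501 0.0006 0.1204] [0.08044954 0.08213417] [0.08404461 0.1028372  0.11963611] [-0.00695299  0.00821017]
[320 172  16  35 300] [ 0.1116 -0.0002  0.0828] [0.01639986 0.02155672] [0.11808394 0.13700848 0.14536438] [-0.00679673  0.00579347]
[6 3 1 1 1] [0.3473 0.3972 0.0467] [-0.13325633 -0.13325633] [0.32411348 0.32411348 0.32411348] [0.397166 0.397166]
[9 1 1 1 1] [0.3525 0.3963 0.0447] [-0.13757054 -0.13757054] [0.32758067 0.32758067 0.32758067] [0.39634859 0.39634859]
```

View pics/w5.png

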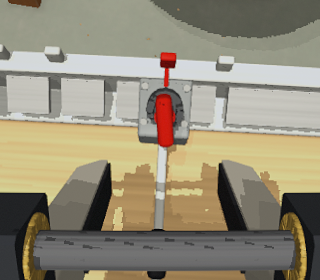

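The pin is home (axial height 0.0804, same as at the start) and the pointer touches the red clip at crop (168,60). Now the focaccia: move over it.

```bash
python3 - <<'E'
from h import *
inc([.479,-.286,.22],Rdown(np.radians(104.6)))
E
```

```text
shift cm [-7.19 39.72 -4.69] rot deg [ 25.56 -21.5  -91.89]
```

Emit:
{"method": "carry_out", "body": {"increments": [[[0,1,-2],[1.7,-1.4,-6],7],[[0,3,-3],[3.4,-2.8,-12],9.3],[[-1,6,-3],[5,-4.2,-18],9.3],[[-2,9,-3],[6.7,-5.6,-24],9.3],[[-2,12,-3],[8.4,-7,-30],9.3],[[-3,15,-3],[10,-8.4,-36],9.3],[[-3.5,18,-3],[11.7,-9.8,-42],9.3],[[-4,21,-3.5],[13.4,-11.2,-48],9.3],[[-4.5,24,-3.5],[15,-12.6,-54],9.3],[[-5,27,-4],[16.7,-14,-60],9.3],[[-5.5,30,-4],[18.4,-15.4,-66],9.3]]}}

```text
time: 17.42
tool_pos: [0.4797, -0.1893, 0.2198]
tcp_rot: [3.045, -0.131, 1.384]
force: [1.2, 0.7, 0.3]
opening: 0.0931
finger_force: 0.0
```

```bash
python3 - <<'E'
from h import *
inc([.479,-.286,.22],Rdown(np.radians(104.6)))
E
```

```text
shift cm [-9.43  1.84 -1.09] rot deg [  7.08  -6.14 -25.6 ]
```

Emit:
{"method": "carry_out", "body": {"increments": [[[-2,0.5,0],[1.5,-1.3,-5.5],9.3],[[-4.5,1,-0.5],[3,-2.6,-11],9.3],[[-7,1.5,-1],[4.6,-4,-16.5],9.3],[[-9.4,1.8,-1.1],[6,-5.3,-22],9.3],[[-9.4,1.8,-1.1],[7.1,-6.1,-25.6],9.3],[[-9.4,1.8,-1.1],[7.1,-6.1,-25.6],9.3],[[-9.4,1.8,-1.1],[7.1,-6.1,-25.6],9.3],[[-9.4,1.8,-1.1],[7.1,-6.1,-25.6],9.3]]}}

```text
time: 18.08
tool_pos: [0.4785, -0.283, 0.2205]
tcp_rot: [3.139, -0.001, 1.819]
force: [-0.3, 0.0, 0.8]
opening: 0.0931
finger_force: 0.0
```

```bash
python3 - <<'E'
from h import *
st=observe(); c=cam('wrist',st); p,d=grab_frame('wrist'); cv2.imwrite('pics/w6.png',p[:,:,::-1])
s,px,X=pts(c,p,d,(5,120,90),(20,255,255),(100,60,560,330))[0]
T=X[abs(X[:,2]-.042)<.006]; r=cv2.minAreaRect((T[:,:2]*1000).astype(np.float32)); print(s,len(T),np.median(T,0),r,cv2.boxPoints(r).round(0).tolist())
E
```

```text
[ 286  156   72  135 9205] 8968 [ 0.47776027 -0.2865593   0.04173992] ((478.4860534667969, -291.03131103515625), (63.99330520629883, 126.56991577148438), 14.732210159301758) [[431.0, -238.0], [464.0, -360.0], [526.0, -344.0], [493.0, -222.0]]
```

View pics/w6.png

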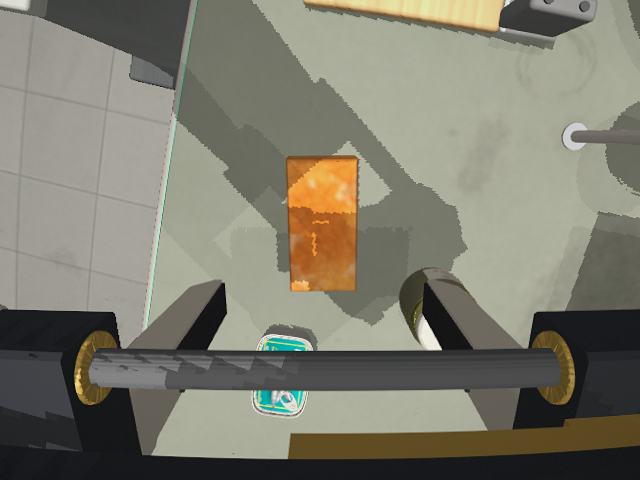

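The focaccia fills (286–358, 156–291), with centre (0.4785,-0.291), yaw 14.7° and the jar clear of it.

```bash
python3 - <<'E'
from h import *
inc([.4785,-.291,.010],Rdown(np.radians(104.7)))
E
```

```text
shift cm [-0.79 -0.26 21.09] rot deg [ 0.17 -0.05 -0.47]
```

Emit:
{"method": "carry_out", "body": {"increments": [[[-0.8,-0.3,3],[0.1,0,-0.5],9.3],[[-0.8,-0.3,6.5],[0.1,0,-0.5],9.3],[[-0.8,-0.3,10],[0.1,0,-0.5],9.3],[[-0.8,-0.3,13],[0.1,0,-0.5],9.3],[[-0.8,-0.3,16],[0.1,0,-0.5],9.3],[[-0.8,-0.3,18.5],[0.1,0,-0.5],9.3],[[-0.8,-0.3,20.5],[0.1,0,-0.5],9.3],[[-0.8,-0.3,21.1],[0.1,0,-0.5],9.3],[[-0.8,-0.3,21.1],[0.1,0,-0.5],9.3],[[-0.8,-0.3,21.1],[0.1,0,-0.5],7],[[-0.8,-0.3,21.1],[0.1,0,-0.5],5],[[-0.8,-0.3,21.1],[0.1,0,-0.5],5]]}}

```text
time: 19.13
tool_pos: [0.4788, -0.2922, 0.012]
tcp_rot: [3.139, 0.002, 1.829]
force: [0.1, 0.5, -0.2]
opening: 0.0777
finger_force: 0.0
```

Emit:
{"method": "carry_out", "body": {"increments": [[[0,0,0],[0,0,0],4],[[0,0,0],[0,0,0],4],[[0,0,0],[0,0,0],4]]}}

```text
time: 19.38
tool_pos: [0.4785, -0.292, 0.0112]
tcp_rot: [3.14, 0.001, 1.829]
force: [-1.2, 1.0, 7.2]
opening: 0.0648
finger_force: 30.0
```

Emit:
{"method": "carry_out", "body": {"increments": [[[0,0,-1],[0,0,0],4],[[0,0,-3],[0,0,0],4],[[0,0,-6],[0,0,0],4],[[0,0,-9],[0,0,0],4],[[0,0,-9],[0,0,0],4],[[0,0,-9],[0,0,0],4]]}}

```text
time: 19.88
tool_pos: [0.4786, -0.2922, 0.1023]
tcp_rot: [3.139, 0.002, 1.83]
force: [0.3, -0.2, -2.8]
opening: 0.0646
finger_force: 30.0
```

```bash
python3 - <<'E'
from h import *
st=observe(); print(st['opening'],st['force'])
# where is the piece in the hand
c=cam('wrist',st); p,d=grab_frame('wrist')
s,px,X=pts(c,p,d,(5,120,90),(20,255,255),(150,60,500,478))[0]
Rc=R.from_euler('xyz',st['tcp_rot']).as_matrix(); L=(X-st['tool_pos'])@Rc
T=L[abs(L[:,2]-np.median(L[:,2]))<.006]; r=cv2.minAreaRect((T[:,:2]*1000).astype(np.float32)); print(s,np.percentile(T,[1,50,99],axis=0).round(4),r)
for y in(-.11,-.080): inc(w([-.030,y,.10]),Rdown(YAW+np.pi/2))
E
```

```text
0.06464567630284676 [ 0.34966406 -0.1983732  -2.81346334]
[  236   156   178   195 32397] [[-0.0084 -0.0312 -0.032 ]
 [ 0.0314 -0.0006 -0.0305]
 [ 0.0634  0.03   -0.0258]] ((26.560523986816406, -0.6338958740234375), (75.23381042480469, 64.79850769042969), 0.12581677734851837)
shift cm [28.76  7.86  0.05] rot deg [0.08 0.02 7.22]
shift cm [31.74  8.24  0.05] rot deg [0.08 0.02 7.22]
```

Emit:
{"method": "carry_out", "body": {"increments": [[[3,0.5,0],[0,0,0],4],[[6.5,1.5,0],[0,0,1],4],[[10,2.5,0],[0,0,2],4],[[13.5,3.5,0],[0,0,3],4],[[17,4.5,0],[0,0,4],4],[[20.5,5.5,0],[0,0,5],4],[[24,6.5,0],[0,0,6],4],[[27,7.2,0],[0,0,7],4],[[29.5,7.8,0],[0,0,7.2],4],[[31.2,8.2,0],[0,0,7.2],4],[[31.2,8.2,0],[0,0,7.2],4],[[31.2,8.2,0],[0,0,7.2],4]]}}

```text
time: 20.93
tool_pos: [0.4767, 0.0314, 0.099]
tcp_rot: [-3.14, -0.0, 1.706]
force: [-0.7, -0.2, -1.7]
opening: 0.0645
finger_force: 30.0
```

```bash
python3 - <<'E'
from h import *
st=observe(); print(st['opening'],st['force'],(st['tool_pos']-O)@G(),np.degrees(st['tcp_rot']))
inc(w([-.030,-.085,.030]),Rdown(YAW+np.pi/2))
c=cam('wrist',st); p,d=grab_frame('wrist'); cv2.imwrite('pics/w7.png',p[:,:,::-1])
t=(cloud(c,d,np.stack(np.meshgrid(np.arange(640),np.arange(480)),-1).reshape(-1,2))-O)@G()
m=(abs(t[:,2]-.058)<.003)&(abs(t[:,1])<.015)&(t[:,0]>-.1)&(t[:,0]<.05)
q=t[m]; print('fence top',m.sum(),np.percentile(q[:,1],[2,50,98]),np.polyfit(q[:,0],q[:,1],1))
E
```

```text
0.0645401391346021 [-0.6630624  -0.22024263 -1.68634356] [-0.03026263 -0.08475149  0.09902845] [-1.79931631e+02 -1.32097312e-02  9.77352944e+01]
shift cm [-0.03  0.03  6.9 ] rot deg [-0.07 -0.01  0.14]
fence top 3090 [-0.00325836  0.00075136  0.00481545] [-0.00666529  0.00065774]
```

View pics/w7.png

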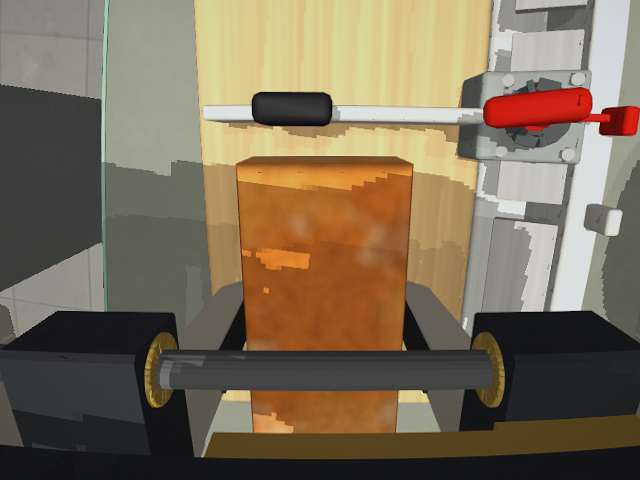

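The view shows the piece at (325,260) squared to the fence (white line at row 112), with pointer and clip aligned at right. Lower, then slide to the fence.

Emit:
{"method": "carry_out", "body": {"increments": [[[0,0,2],[0,0,0.5],4],[[0,0,4],[0,0,0.5],4],[[0,0,5.7],[0,0,0.5],4],[[0,0,6.5],[0,0,0.5],4],[[0,0,6.9],[0,0,0.5],4],[[0,0,6.9],[0,0,0.5],4],[[0.5,0,6.9],[0,0,0.5],4],[[1,0,6.9],[0,0,0.5],4],[[1.3,0,6.9],[0,0,0.5],4],[[1.3,0,6.9],[0,0,0.5],4],[[1.3,0,6.9],[0,0,0.5],4]]}}

```text
time: 21.9
tool_pos: [0.476, 0.044, 0.0319]
tcp_rot: [3.14, -0.0, 1.696]
force: [0.1, 0.5, -1.3]
opening: 0.065
finger_force: 30.0
```

```bash
python3 - <<'E'
from h import *
st=observe(); print(st['opening'],st['force']@G(),(st['tool_pos']-O)@G(),np.degrees(st['tcp_rot']))
E
```

```text
0.06497790112692557 [ 0.12556542  0.45662554 -1.2554461 ] [-0.02934143 -0.07214815  0.03188914] [ 1.79897313e+02 -1.84912528e-03  9.71656308e+01]
```

Emit:
{"method": "carry_out", "body": {"increments": [[[0,0,0.1],[0,0,0],4],[[0,0,0.2],[0,0,0],4],[[0,0,0.2],[0,0,0],4],[[0.1,0,0.2],[0,0,0],4],[[0.2,0,0.2],[0,0,0],4],[[0.3,0,0.2],[0,0,0],4],[[0.3,0,0.2],[0,0,0],4],[[0.3,0,0.2],[0,0,0],4]]}}

```text
time: 22.57
tool_pos: [0.4754, 0.0466, 0.0294]
tcp_rot: [3.141, 0.0, 1.695]
force: [0.8, -3.1, -2.4]
opening: 0.0649
finger_force: 30.0
```

```bash
python3 - <<'E'
from h import *
st=observe(); print(st['opening'],st['force']@G(),(st['tool_pos']-O)@G(),np.degrees(st['tcp_rot']))
E
```

```text
0.0649190216677046 [ 0.36393686 -3.19295345 -2.35951788] [-0.02952425 -0.06955272  0.02943583] [1.79937836e+02 1.16599995e-02 9.71313761e+01]
```

Emit:
{"method": "carry_out", "body": {"increments": [[[0.1,0,0.05],[0,0,0],4],[[0.1,0,0.1],[0,0,0],4],[[0.1,0,0.1],[0,0,0],4],[[0.1,0,0.1],[0,0,0],4]]}}

```text
time: 22.9
tool_pos: [0.4756, 0.047, 0.0292]
tcp_rot: [3.14, 0.001, 1.695]
force: [-3.1, -9.9, 7.1]
opening: 0.0649
finger_force: 30.0
```

```bash
python3 - <<'E'
from h import *
st=observe(); print(st['opening'],st['force']@G(),(st['tool_pos']-O)@G(),np.degrees(st['tcp_rot']))
E
```

```text
0.06485273141558336 [-4.42189876 -9.34814947  7.14926475] [-0.02932659 -0.06914701  0.02920073] [1.79917779e+02 7.95169518e-02 9.71320436e+01]
```

The piece rests on the board and presses the fence. Release it and retreat straight up.

Emit:
{"method": "carry_out", "body": {"increments": [[[0,0,0],[0,0,0],7.5],[[0,0,0],[0,0,0],9],[[0,0,0],[0,0,0],9],[[0,0,0],[0,0,0],9],[[0,0,-1],[0,0,0],9],[[0,0,-3],[0,0,0],9],[[0,0,-6],[0,0,0],9],[[0,0,-9],[0,0,0],9],[[-2,0,-12],[0,0,0],9],[[-5,0,-14],[0,0,0],9],[[-8,0,-15],[0,0,0],9],[[-8,0,-15],[0,0,0],9]]}}

```text
time: 23.9
tool_pos: [0.4862, -0.0352, 0.1822]
tcp_rot: [3.136, 0.002, 1.693]
force: [0.6, -0.3, -0.4]
opening: 0.0902
finger_force: 0.0
```

```bash
python3 - <<'E'
from h import *
st=observe(); print(st['force'])
c=cam('wrist',st); p,d=grab_frame('wrist'); cv2.imwrite('pics/w8.png',p[:,:,::-1])
s,px,X=pts(c,p,d,(5,120,90),(17,255,255),(100,60,560,470))[0]; g=(X-O)@G(); T=g[abs(g[:,2]-.060)<.005]
r=cv2.minAreaRect((T[:,:2]*1000).astype(np.float32)); print('foc',r,np.percentile(T,[1,50,99],axis=0).round(4))
t=(cloud(c,d,np.stack(np.meshgrid(np.arange(640),np.arange(480)),-1).reshape(-1,2))-O)@G()
h=cv2.cvtColor(p,cv2.COLOR_RGB2HSV).reshape(-1,3)
m=(abs(t[:,2]-.058)<.003)&(abs(t[:,1])<.015)&(t[:,0]>-.1)&(t[:,0]<.04)&(h[:,1]<60)
q=t[m]; print('fence',np.percentile(q[:,1],[2,50,98]),np.degrees(np.polyfit(q[:,0],q[:,1],1)[0]))
for s,px,X in pts(c,p,d,(0,130,70),(4,255,255))[:3]:
    g=(X-O)@G(); print(s,np.median(g,0).round(4),np.percentile(g@AX,[50,95]))
E
```

```text
[ 0.61529653 -0.27362405 -0.41961467]
foc ((-29.76511001586914, -79.36476135253906), (108.10968017578125, 64.53319549560547), 89.81397247314453) [[-0.061  -0.1319  0.0562]
 [-0.0298 -0.0723  0.0598]
 [ 0.0014 -0.0269  0.0615]]
fence [-0.00436456  0.0013896   0.00581629] -0.2891548656830021
[504   4  48  28 668] [ 0.1119 -0.0002  0.0825] [0.01630349 0.02203435]
[430   0  62  13 536] [ 0.0483 -0.0046  0.1104] [0.07133527 0.08005556]
```

View pics/w8.png

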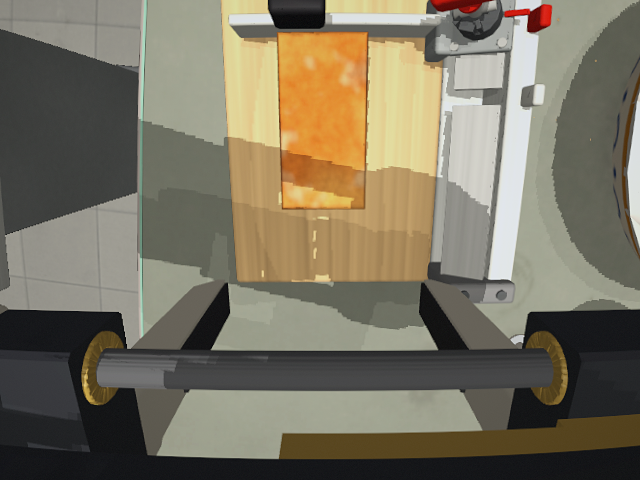

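The picture shows the piece flat on the board (278–368, 32–208), square to the fence within about 0.1° and with its end at the fence face. The pin is home at the red clip (540,17). I'm handing in.

```bash
python3 -c "
from station import job_done
print(job_done())"
```

```text
the job is handed in; nothing more can be done
None
```

I handed the job in at about 24 s: the pin is home in the red-clip slot with the pointer at the clip, and the focaccia lies flat and square with a short end against the fence. The jar, tin and cheese were never touched, and no verdict came back.

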